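# Run down the loose wing nut on the lint trap

### The job

One of the two wing nuts on the lint trap has been left standing loose, high on its stud. With a fingertip, push its wings round clockwise (seen from above), stroke after stroke, until it is fully home on the cover, then take the hand away. Push gently, never pinch the nut, leave the other nut tight, and do not disturb or pick up the cup, soap dish or clothespin.

Things in the scene. Friction and masses are not known exactly. Their poses are not given: they have to be found in the camera images.
- lint_trap: Grey plastic lint trap fixed to the drainboard, at any yaw: a flat box 230 mm long (x) by 102 mm wide (y), cover top 44 mm up. Origin: centre of its underside, z up. Two 10 mm upright steel studs at y = 0, x = +71 mm (loose nut) and x = -71 mm (tight nut), tops 82 mm up. Black hose spigots, 30 mm thick, 18 mm up, reach 80 mm from the middle along +y and -y.
- cap_top (a point): Centre of the top of the round cap, 72 mm in diameter, fixed in the middle of the cover; its top is 86 mm above the drainboard. It stands 2 mm beyond the sweep of each nut's wings, so a finger cannot pass between stud and cap: it cannot circle the nut, it must lift out and go back.
- loose_nut (a joint): Loose nut's angle, rad: 0 = home; positive = still to be turned clockwise from above (starts at 7 to 11.5; thread ends at 14). It drops 6 mm per turn. It turns easily (0.02 N m, about 1 N at a wing), stays where left, does not coast. At 0 it meets a firm stop: pushing on only builds up force.
- loose_axis (a point): On the loose nut's axis, turns and drops with it; 46 mm above the drainboard when home, up to 57 at the start. z up, wings along +x and -x. Black plastic: hub 18 mm across, 14 mm high from here; two upright flat wings 7 mm thick, 66 mm span, from 2 to 28 mm above this point (22 mm within 19 mm of the axis). A thin steel washer under it.
- tight_nut (a joint): Angle of the other, equal wing nut in rad: 0 = home and tight, positive = unscrewed. It starts at 0, low on its stud.
- measuring_cup: White plastic measuring cup, loose, 76 mm in diameter at the rim, 75 mm high, its handle reaching 66 mm from its centre along +x; origin: centre of its underside.
- soap_dish: White ceramic soap dish, loose, 130 by 90 mm, 22 mm high; origin: centre of its underside.
- clothespin: Wooden clothespin, loose, lying flat, 74 mm long (x), 15 mm wide, 10 mm high; origin: centre of its underside.

How it is judged:
By the outcome, as a careful person would: the job done as asked, in the order asked, and still so for the second after the job is handed in, with the robot touching nothing.
It also fails if it takes over 72 s, if anything falls off the work surface, if the arm or the gripper's body presses on something with over 40 N, if the wrist force passes 120 N, or if a joint passes its speed limit or range.

### The arm

A 6-joint arm with a two-finger parallel gripper is mounted at the origin on the work surface. World frame = base frame: x ahead of the robot, y to its left, z up, the work surface at z = 0. Lengths are in m, angles in degrees, forces in N, time in s.
With the tool pointing down it reaches from about 0.325 to 0.9 m from the base axis. Payload 3.5 kg.
Tool frame: the origin (TCP) lies at the very end of the fingers, on their centre line; the grasp point (between the pads) lies 19 mm behind it; z points along the fingers, y is the line along which they close (so a half turn about z gives the same grasp; the last joint's range is limited). The gripper opens to 85 mm and grips with 20 to 120 N. Pads are 22 mm wide; open, the fingers measure 114 mm over their backs; the gripper's body (76 mm by 85 mm) begins 54 mm behind the grasp point. The pads swing forward as they close: fully open they stand 13 mm farther back than shut.
Start: joints at [-81.154, 15.837, -1.513, 72.651, 0, 84.076], TCP at [0.159, -0.604, 0.231] pointing down, gripper open.
Joint ranges: [-178.77, 178.77], [-48.84, 107.48], [-61.69, 71.31], [-111.58, 123.2], [-90, 87.43], [-180, 180]. Speed limits (degrees/s): [147.25, 147.25, 180, 180, 180, 180].

### API

Orientations are given as a 3x3 rotation matrix whose columns are the frame's x, y, z axes.
In Python, from rig import readout, optics, job gives the robot as it stands.
- The arm moves only by the tool apply_moves, never from a script. Its argument "plan" is a list that holds one entry, the list of rows, each a list of 4 numbers: the shift along the tool's x, y, z in mm, then the turn about the tool's z in degrees. In form: [[[tx, ty, tz, turn], ...]]. A call has 1 to 10 rows; each row shifts and turns the commanded pose from where the row before left it, along the tool's axes as they then stand; what a row does not reach is not made up. A row lasts 1/10 s, in which the tool goes at most 50 mm and 8.59 degrees, less where a joint would pass 70% of its speed; a pose out of reach is approached as far as the arm can. A call with a gripper value outside its range is refused whole. "fingers" is the opening, from 0 (shut) to 1 (fully open), set as the call begins (left out, the last holds). The fingers move at their own pace and stop on an object; the grip force is fixed at half the most. Time passes only in rows, so rows that do not move let the fingers close. It gives the time, the measured TCP pose, the force, the opening and the grip force at its end, in the units of the state.
- readout.get_obs(): the state, without advancing time (a new reading comes with each control period).
- optics.camera(name): name is "scene" or "side" or "wrist"; returns the picture (420x560x3 uint8, red, green, blue); there is no depth.
- optics.calibration(name): a dict with "mtx" (3x3 intrinsics, pixels), "k1" (the pictures are not rectified: a ray, as slopes to the right and down, at radius r is drawn at 1 + k1 r^2 times it, then the intrinsics apply), "rvec" (rotation vector, rad) and "tvec" (3), from world to camera coordinates, as OpenCV has them; the wrist camera has in their place "hand_eye" (4x4, takes a point from camera to tool coordinates, whose origin is the TCP and whose axes are the flange's). Camera axes: x right, y down, z forward; pixel columns grow to the right and rows downward; lengths in m; the calibration is good to about 2 mm. A picture is of the moment at which its call begins: read the wrist's pose just before it. calibration takes no time and is no camera call.
- job.job_done(): hands the job in; it is judged then, once.
The state is a dict: "time_s": time; "qpos": joint angles; "joint_velocities": joint speeds; "joint_efforts": joint torques, N m; "tcp_pos": TCP position; "tcp_rot": TCP orientation; "ft_force": force on the tool from outside, world axes, zero at the start; "moment": the same for the moment, N m; "width": finger opening in m; "grasp_force": force on a finger pad.
Only numpy, scipy, OpenCV 4.12 (cv2) and the standard library are available. Lean on these libraries where they do the work, as an engineer would, in place of code of your own. Each camera call takes 0.05 s, during which the arm holds its last target. There are 200 camera calls.

## Working session

There is one attempt and no reset: what is moved stays moved. The work goes in short steps, Python scripts to look and compute and a tool call to move; the robot and the scene stay as the last step left them, time stands still between calls to the robot, and variables do not carry over. Pictures are saved under pics/ and viewed, at most 10 in all, crops included, and the job is handed in when it is done.

Besides the shell and the picture viewer there is one more tool, called after "Emit:" by a JSON object that holds its "api" and its "payload". apply_moves: Moves the arm, as the interface text tells. Its arguments: {"type":"object","properties":{"plan":{"type":"array"},"fingers":{"type":"number"}},"required":["plan"]}

```bash
mkdir -p pics; ls; cat > h.py <<'E'
import numpy as np,cv2
from rig import readout,optics,job
def cam(n):
    c=optics.calibration(n);K=np.array(c['mtx'],float);k1=c['k1']
    if 'rvec' in c:
        R=cv2.Rodrigues(np.array(c['rvec'],float))[0];t=np.array(c['tvec'],float).ravel()
    else:
        o=readout.get_obs();T=np.eye(4);T[:3,:3]=o['tcp_rot'];T[:3,3]=o['tcp_pos'];W=np.linalg.inv(T@np.array(c['hand_eye']));R=W[:3,:3];t=W[:3,3]
    return K,k1,R,t
def ray(C,uv):
    K,k1,R,t=C
    p=cv2.undistortPoints(np.array([[uv]],float),K,np.array([k1,0,0,0.])).ravel()
    return -R.T@t,R.T@np.array([p[0],p[1],1])
def onz(C,uv,z):
    o,d=ray(C,uv);return o+d*(z-o[2])/d[2]
def proj(C,P):
    K,k1,R,t=C
    return cv2.projectPoints(np.array(P,float).reshape(-1,3),cv2.Rodrigues(R)[0],t,K,np.array([k1,0,0,0.]))[0].reshape(-1,2)
def snap(n,f):
    C=cam(n);im=optics.camera(n);cv2.imwrite('pics/'+f,im[:,:,::-1]);np.savez('pics/'+f+'.npz',K=C[0],k1=C[1],R=C[2],t=C[3]);return C,im
def load(f):
    d=np.load('pics/'+f+'.npz');return (d['K'],float(d['k1']),d['R'],d['t']),cv2.imread('pics/'+f)[:,:,::-1]
E
python3 - <<'E'
from h import *
snap('scene','s1.png');snap('side','d1.png')
for n in('scene','side'):C=cam(n);print(n,-C[2].T@C[3])
o=readout.get_obs();print(o['tcp_pos'],np.round(o['tcp_rot'],3),optics.calibration('wrist'))
E
```

```text
pics
scene [1.56381577 0.11933401 0.76376241]
side [0.26056735 0.61735251 0.73155873]
[ 0.15920821 -0.60363151  0.23023017] [[ 0.967  0.255 -0.   ]
 [ 0.255 -0.967  0.002]
 [ 0.    -0.002 -1.   ]] {'mtx': array([[359.92559986,   0.        , 272.01003246],
       [  0.        , 359.92559986, 209.09940337],
       [  0.        ,   0.        ,   1.        ]]), 'k1': -0.08392466311438429, 'hand_eye': array([[ 7.80483347e-04, -9.58803105e-01, -2.84070407e-01,
         7.24861289e-02],
       [ 9.99999669e-01,  6.82499046e-04,  4.43907144e-04,
        -2.53807872e-04],
       [-2.31741765e-04, -2.84070660e-01,  9.58803320e-01,
        -1.42733703e-01],
       [ 0.00000000e+00,  0.00000000e+00,  0.00000000e+00,
         1.00000000e+00]])}
```

View pics/s1.png

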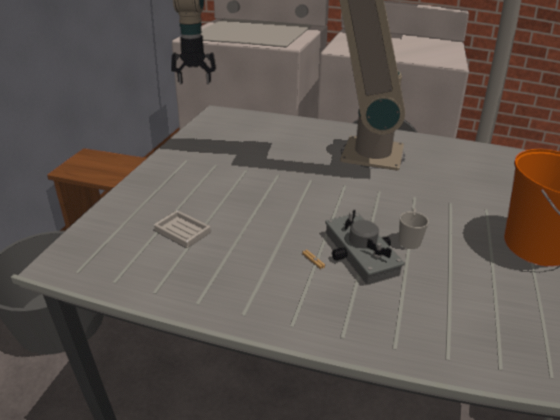

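View pics/d1.png

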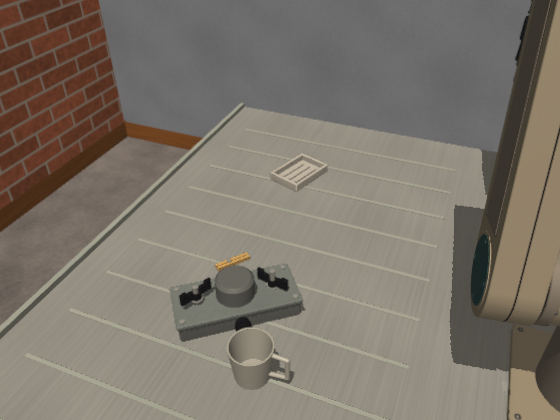

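The trap is in both views: side cap ≈(235,280), nuts ≈(196,291) and (272,278). The cup is beside one long side, with the clothespin on the other. I'll enlarge the trap next.

```bash
python3 - <<'E'
from h import *
C,a=load('d1.png');S,b=load('s1.png')
A=cv2.resize(a[250:340,155:315],None,fx=5,fy=5,interpolation=cv2.INTER_CUBIC)
B=cv2.resize(b[205:285,320:430],None,fx=5,fy=5,interpolation=cv2.INTER_CUBIC)
cv2.imwrite('pics/zd.png',A[:,:,::-1]);cv2.imwrite('pics/zs.png',B[:,:,::-1])
print(onz(C,(235,273),.086),onz(S,(364,229),.086))
print('side nuts',[onz(C,p,.07) for p in((196,291),(272,278))]);print('scene',[onz(S,p,.07) for p in((350,220),(380,246))])
E
```

```text
[0.58825398 0.03653425 0.086     ] [0.59828002 0.05046983 0.086     ]
side nuts [array([0.64077604, 0.08909125, 0.07      ]), array([0.52745946, 0.00853132, 0.07      ])]
scene [array([0.54696206, 0.00823393, 0.07      ]), array([0.63333193, 0.096316  , 0.07      ])]
```

View pics/zd.png

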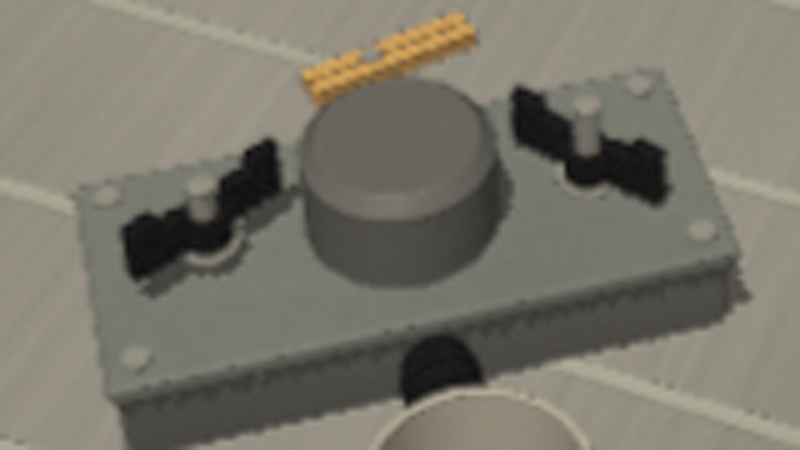

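View pics/zs.png

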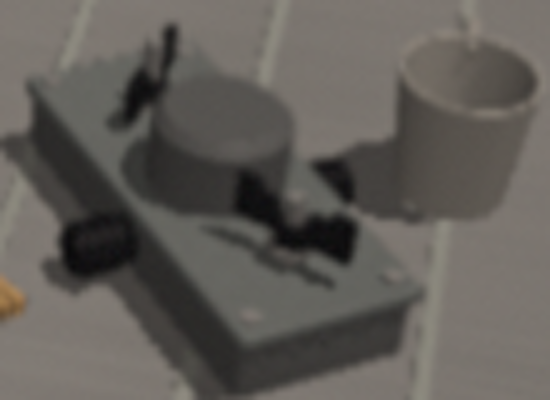

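The loose nut is the one at larger x,y: its wings stand clear of the cover, with a shadow gap, and less stud shows above it. Side stud top is ≈(195,287) and scene ≈(379,245). The tight one's stud top is at ≈(272,271).

```bash
python3 - <<'E'
from h import *
C,a=load('d1.png');S,b=load('s1.png')
print(onz(C,(195.4,287),.082),onz(C,(272.2,270.6),.082),onz(S,(379.4,245),.082))
print(cam('side')[0][0,0])
E
```

```text
[0.63970197 0.09061272 0.082     ] [0.5296967  0.00188215 0.082     ] [0.64598144 0.09486275 0.082     ]
504.90043326507094
```

Emit:
{"api": "apply_moves", "payload": {"plan": [[[37,-32,0,0],[37,-32,0,0],[37,-32,0,0],[37,-32,0,0],[37,-32,0,0],[37,-32,0,0],[37,-32,0,0],[37,-32,0,0],[37,-32,0,0],[37,-32,0,0]]], "fingers": 0}}

```text
time_s: 1.1
tcp_pos: [0.436, -0.1986, 0.2311]
tcp_rot: [[0.967, 0.255, -0.0], [0.255, -0.967, 0.0], [-0.0, -0.0, -1.0]]
ft_force: [0.6, -0.5, -0.3]
width: -0.0
grasp_force: 0.0
```

Emit:
{"api": "apply_moves", "payload": {"plan": [[[34,-28.6,0,0],[34,-28.6,0,0],[34,-28.6,0,0],[34,-28.6,0,0],[34,-28.6,0,0],[34,-28.6,0,0],[34,-28.6,0,0],[34,-28.6,0,0],[0,0,0,-8.5],[0,0,0,-8.5]]]}}

```text
time_s: 2.1
tcp_pos: [0.6404, 0.0916, 0.2301]
tcp_rot: [[0.846, 0.534, -0.002], [0.534, -0.846, -0.0], [-0.002, -0.001, -1.0]]
ft_force: [-0.9, -0.3, -0.4]
width: 0.0004
grasp_force: 0.0
```

Emit:
{"api": "apply_moves", "payload": {"plan": [[[0,0,0,-8.5],[0,0,0,-8.5],[0,0,0,-8.5],[0,0,0,-8.5],[0,0,0,-8.5],[0,0,0,-8.5],[0,0,0,-8.5],[0,0,0,-8.5],[0,0,0,-8.5],[0,0,0,-8.5]]]}}

```text
time_s: 3.1
tcp_pos: [0.6397, 0.09, 0.2306]
tcp_rot: [[-0.456, 0.89, -0.001], [0.89, 0.456, -0.0], [0.001, -0.001, -1.0]]
ft_force: [0.2, -0.3, 0.5]
width: 0.0001
grasp_force: 0.0
```

```bash
python3 - <<'E'
from h import *
C,im=snap('wrist','w1.png');o=readout.get_obs();print(o['tcp_pos'],o['qpos'],o['time_s'])
print(proj(C,[[.641,.092,.082]]))
E
```

```text
[0.6397387  0.08997977 0.23058911] [2.27619327e+00 1.80429831e+01 1.35136180e+00 7.33860927e+01
 1.01888548e-04 6.49396169e+01] 3.15
[[274.3441788  191.84522534]]
```

View pics/w1.png

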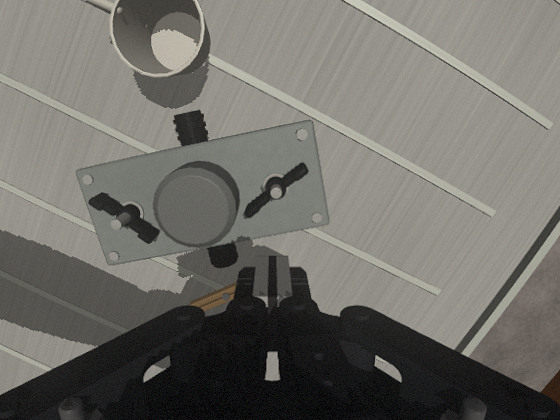

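The wrist view shows the loose nut right of the cap: stud ≈(277,190), wing tips ≈(305,168) and (247,213). That agrees with the prediction to a millimetre or so. Next I'll measure the wing angle.

```bash
cat > wing.py <<'E'
from h import *
def wing(C,im,S=(.6415,.0915),z=.075,save=None):
    g=im.max(2);u=proj(C,[[*S,z]])[0]
    m=(g<45).astype(np.uint8)
    ys,xs=np.nonzero(m);P=np.array([onz(C,(x,y),z)[:2] for x,y in zip(xs,ys) if abs(x-u[0])<60 and abs(y-u[1])<60])
    d=P-np.array(S);d=d[np.linalg.norm(d,axis=1)<.04]
    a=np.degrees(.5*np.angle(np.sum((d[:,0]+1j*d[:,1])**2)))
    e=np.array([np.cos(a*np.pi/180),np.sin(a*np.pi/180)]);s=d@e;n=d@[-e[1],e[0]]
    return a,s.min()*1e3,s.max()*1e3,np.median(n)*1e3,len(d)
E
python3 - <<'E'
from wing import *
C,im=load('w1.png')
print('stud',onz(C,(277,190),.082))
for z in(.065,.075,.085):print(z,wing(C,im,z=z))
K,k,R,t=C;print(-R.T@t)
# stud top from mask-free check: cap centre
print(onz(C,(196,207),.086))
E
```

```text
stud [0.64224025 0.09441048 0.082     ]
0.065 (np.float64(67.16237760633823), np.float64(-37.401469234340965), np.float64(33.01264721451573), np.float64(-0.23221858567398387), 624)
0.075 (np.float64(67.09798416413501), np.float64(-34.745096041065274), np.float64(33.392148790169166), np.float64(1.5774758550226928), 624)
0.085 (np.float64(67.94956678927606), np.float64(-31.919529140422064), np.float64(33.84034174246184), np.float64(3.3539037077690415), 624)
[0.60764309 0.15438848 0.37333887]
[0.58834435 0.05147246 0.086     ]
```

Emit:
{"api": "apply_moves", "payload": {"plan": [[[0,0,0,-8],[0,0,0,-8],[0,0,0,-8],[0,0,0,-8],[0,0,0,-8],[10,15,20,0],[10,15,30,0],[0,0,30,0],[0,0,30,0],[0,0,0,0]]]}}

```text
time_s: 4.15
tcp_pos: [0.629, 0.1252, 0.1158]
tcp_rot: [[-0.918, 0.396, -0.011], [0.396, 0.918, -0.001], [0.009, -0.005, -1.0]]
ft_force: [-1.0, -0.9, -0.6]
width: -0.0003
grasp_force: 0.0
```

```bash
cat > rel.py <<'E'
from h import *
S=np.array([.642,.0935])
def rel():
    o=readout.get_obs();R=np.array(o['tcp_rot']);p=np.array(o['tcp_pos'])
    d=np.r_[p[:2]-S,0];yaw=np.degrees(np.arctan2(R[1,0],R[0,0]))
    print('t',round(o['time_s'],2),'tool-frame pos rel stud mm',np.round(R.T@d*1e3,1)[:2],'yaw',yaw.round(1),'w',round(yaw-90,1),'z',p[2].round(4),'j6',round(o['qpos'][5],1),'F',np.round(o['ft_force'],1),'M',np.round(o['moment'],2))
if __name__=='__main__':rel()
E
python3 rel.py
```

```text
t 4.15 tool-frame pos rel stud mm [24.5 23.9] yaw 156.7 w 66.7 z 0.1158 j6 28.8 F [-1.  -0.9 -0.6] M [0.08 0.08 0.04]
```

Emit:
{"api": "apply_moves", "payload": {"plan": [[[0,2,20,0],[0,0,20,0],[0,0,0,0],[0,0,0,0]]]}}

```text
time_s: 4.55
tcp_pos: [0.6348, 0.1272, 0.0823]
tcp_rot: [[-0.919, 0.395, 0.0], [0.395, 0.919, 0.0], [-0.0, 0.0, -1.0]]
ft_force: [-0.1, -0.4, 1.0]
width: 0.0001
grasp_force: 0.0
```

```bash
python3 rel.py; python3 - <<'E'
from wing import *
C,im=snap('wrist','w2.png')
cv2.imwrite('pics/w2z.png',cv2.resize(im[100:330,170:400],None,fx=2.5,fy=2.5)[:,:,::-1])
E
```

```text
t 4.55 tool-frame pos rel stud mm [19.9 28.2] yaw 156.7 w 66.7 z 0.0823 j6 28.9 F [-0.1 -0.4  1. ] M [ 0.05 -0.04  0.02]
```

View pics/w2z.png

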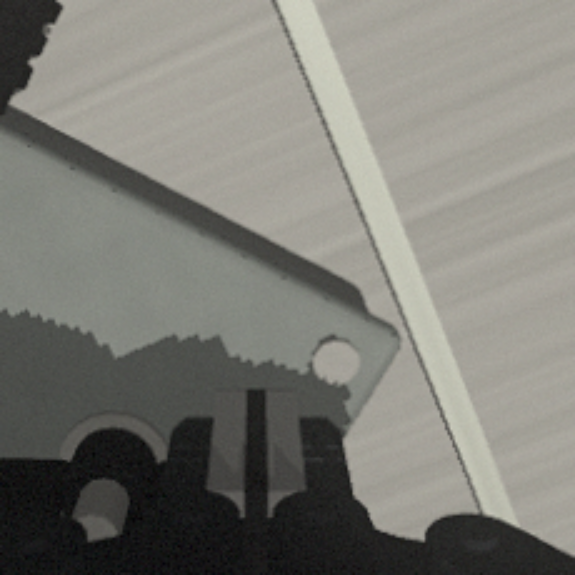

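Fingertip is beside the wing with the stud just left of it, at zoom (105,500), and the cover is clear. I'll lower it and start the first stroke.

Emit:
{"api": "apply_moves", "payload": {"plan": [[[0,-2,8,0],[-3,0,0,0],[-2,0,0,0],[-3.8,1.8,0.1,8],[-3.8,1.8,0.1,8],[-3.8,1.8,0.1,8],[-3.8,1.8,0.1,8],[-3.8,1.8,0.1,8],[0,0,0,0]]]}}

```text
time_s: 5.5
tcp_pos: [0.659, 0.1184, 0.0731]
tcp_rot: [[-0.45, 0.893, 0.001], [0.893, 0.45, 0.0], [-0.0, 0.001, -1.0]]
ft_force: [-0.0, 0.9, 0.7]
width: -0.0004
grasp_force: 0.0
```

```bash
python3 rel.py; python3 - <<'E'
from wing import *
C,im=snap('side','d2.png')
for z in (.07,.08):print(wing(C,im,S=(.642,.0935),z=z))
cv2.imwrite('pics/d2z.png',cv2.resize(im[210:340,135:315],None,fx=4,fy=4)[:,:,::-1])
E
```

```text
t 5.5 tool-frame pos rel stud mm [14.5 26.4] yaw 116.8 w 26.8 z 0.0731 j6 67.9 F [-0.   0.9  0.7] M [0.01 0.05 0.02]
(np.float64(-3.679960876568284), np.float64(-33.47510514036248), np.float64(39.94692995709059), np.float64(-5.500852483406922), 387)
(np.float64(-18.201490765824648), np.float64(-37.56786708443427), np.float64(39.87164911448158), np.float64(-1.6774535612357153), 501)
```

View pics/d2z.png

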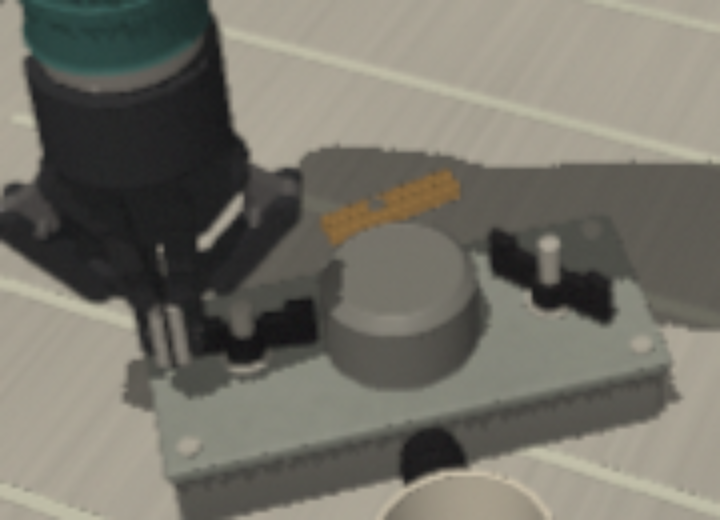

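The nut has turned with the finger, which sits flush behind the left wing, clear of the cap. I'll continue the stroke.

Emit:
{"api": "apply_moves", "payload": {"plan": [[[-3.8,1.8,0.1,8],[-3.8,1.8,0.1,8],[-3.8,1.8,0.1,8],[-3.8,1.8,0.1,8],[-3.8,1.8,0.1,8],[-3.8,1.8,0.1,8],[-3.8,1.8,0.1,8],[-3.8,1.8,0.1,8],[-3.8,1.8,0.1,8],[0,0,0,0]]]}}

```text
time_s: 6.55
tcp_pos: [0.6706, 0.0849, 0.0722]
tcp_rot: [[0.708, 0.706, 0.0], [0.706, -0.708, -0.0], [0.0, 0.0, -1.0]]
ft_force: [-0.3, 0.4, -0.8]
width: 0.0002
grasp_force: 0.0
```

```bash
python3 rel.py
```

```text
t 6.55 tool-frame pos rel stud mm [14.2 26.3] yaw 44.9 w -45.1 z 0.0722 j6 136.9 F [-0.3  0.4 -0.8] M [ 0.   -0.   -0.02]
```

Emit:
{"api": "apply_moves", "payload": {"plan": [[[-3.8,1.8,0.1,8],[-3.8,1.8,0.1,8],[-3.8,1.8,0.1,8],[-3.8,1.8,0.1,8],[0,0,0,0],[6,0,0,0],[0,0,-14,0],[0,0,-14,0],[3.6,-3.3,0,-8.5],[3.6,-3.3,0,-8.5]]]}}

```text
time_s: 7.55
tcp_pos: [0.6741, 0.081, 0.1023]
tcp_rot: [[0.864, 0.503, 0.004], [0.503, -0.864, 0.0], [0.003, 0.002, -1.0]]
ft_force: [-0.1, -0.8, -0.7]
width: 0.0002
grasp_force: 0.0
```

Emit:
{"api": "apply_moves", "payload": {"plan": [[[3.6,-3.3,0,-8.5],[3.6,-3.3,0,-8.5],[3.6,-3.3,0,-8.5],[3.6,-3.3,0,-8.5],[3.6,-3.3,0,-8.5],[3.6,-3.3,0,-8.5],[3.6,-3.3,0,-8.5],[3.6,-3.3,0,-8.5],[3.6,-3.3,0,-8.5],[3.6,-3.3,0,-8.5]]]}}

```text
time_s: 8.55
tcp_pos: [0.6577, 0.123, 0.1014]
tcp_rot: [[-0.426, 0.905, 0.002], [0.905, 0.426, 0.0], [-0.001, 0.002, -1.0]]
ft_force: [-0.5, -0.5, -0.5]
width: -0.0003
grasp_force: 0.0
```

Emit:
{"api": "apply_moves", "payload": {"plan": [[[3.6,-3.3,0,-8.5],[3.6,-3.3,0,-8.5],[3.6,-3.3,0,-8.5],[3.6,-3.3,0,-8.5],[3.6,-3.3,0,-8.5],[3.6,-3.3,0,-8.5],[3.6,-3.3,0,-8.5],[3.6,-3.3,0,-8.5],[3.6,-3.3,0,-8.5],[0,0,0,0]]]}}

```text
time_s: 9.55
tcp_pos: [0.6173, 0.1145, 0.1012]
tcp_rot: [[-0.981, -0.196, 0.002], [-0.196, 0.981, 0.0], [-0.002, -0.0, -1.0]]
ft_force: [0.6, -0.7, 0.2]
width: -0.0004
grasp_force: 0.0
```

```bash
python3 rel.py; python3 - <<'E'
from wing import *
C,im=snap('wrist','w3.png')
for n in['wrist']:print([wing(C,im,S=(.642,.0935),z=z) for z in(.07,.08)])
C,im=snap('side','d3.png')
cv2.imwrite('pics/d3z.png',cv2.resize(im[210:340,135:315],None,fx=4,fy=4)[:,:,::-1])
E
```

```text
t 9.55 tool-frame pos rel stud mm [20.1 25.5] yaw -168.7 w -258.7 z 0.1012 j6 -6.7 F [ 0.6 -0.7  0.2] M [ 0.03 -0.   -0.02]
[(np.float64(25.085630070060947), np.float64(-15.834057822858489), np.float64(39.8371531852459), np.float64(-0.7821805520628834), 6158), (np.float64(18.34219452537354), np.float64(-20.069127022828738), np.float64(38.3359412673613), np.float64(0.8324113907088679), 7494)]
```

View pics/d3z.png

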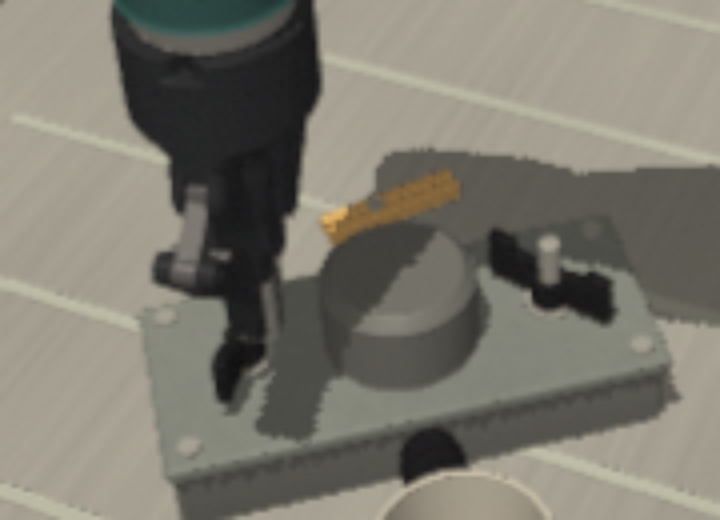

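Side view: finger is back above the next wing's start and everything else is undisturbed. Second stroke.

Emit:
{"api": "apply_moves", "payload": {"plan": [[[0,0.5,15,0],[0,0,16,0],[0,0,0,0],[-3,0,0,0],[-2.6,0,0,0],[-3.8,1.8,0.1,8],[-3.8,1.8,0.1,8],[-3.8,1.8,0.1,8],[-3.8,1.8,0.1,8],[-3.8,1.8,0.1,8]]]}}

```text
time_s: 10.65
tcp_pos: [0.6423, 0.1237, 0.0687]
tcp_rot: [[-0.874, 0.486, 0.001], [0.486, 0.874, 0.0], [-0.001, 0.001, -1.0]]
ft_force: [-0.7, 0.2, -0.1]
width: -0.0001
grasp_force: 0.3
```

Emit:
{"api": "apply_moves", "payload": {"plan": [[[-3.8,1.8,0.1,8],[-3.8,1.8,0.1,8],[-3.8,1.8,0.1,8],[-3.8,1.8,0.1,8],[-3.8,1.8,0.1,8],[-3.8,1.8,0.1,8],[-3.8,1.8,0.1,8],[-3.8,1.8,0.1,8],[0,0,0,0]]]}}

```text
time_s: 11.55
tcp_pos: [0.6701, 0.1067, 0.0681]
tcp_rot: [[0.048, 0.999, 0.002], [0.999, -0.048, 0.0], [0.0, 0.002, -1.0]]
ft_force: [-0.5, -0.3, 0.1]
width: 0.0001
grasp_force: 0.0
```

```bash
python3 rel.py
```

```text
t 11.55 tool-frame pos rel stud mm [14.5 27.5] yaw 87.2 w -2.8 z 0.0681 j6 96.3 F [-0.5 -0.3  0.1] M [-0.02 -0.03 -0.03]
```

Emit:
{"api": "apply_moves", "payload": {"plan": [[[-3.8,1.6,0.1,8],[-3.8,1.6,0.1,8],[-3.8,1.6,0.1,8],[-3.8,1.8,0.1,8],[-3.8,1.8,0.1,8],[-3.8,1.8,0.1,8],[-3.8,1.8,0.1,8],[-3.8,1.8,0.1,8],[-3.8,1.8,0.1,8],[0,0,0,0]]]}}

```text
time_s: 12.55
tcp_pos: [0.6629, 0.0717, 0.067]
tcp_rot: [[0.964, 0.266, 0.001], [0.266, -0.964, -0.0], [0.001, 0.0, -1.0]]
ft_force: [0.8, 0.5, -0.6]
width: 0.0
grasp_force: 0.0
```

```bash
python3 rel.py
```

```text
t 12.55 tool-frame pos rel stud mm [14.3 26.5] yaw 15.4 w -74.6 z 0.067 j6 165.2 F [ 0.8  0.5 -0.6] M [ 0.02 -0.02  0.01]
```

Emit:
{"api": "apply_moves", "payload": {"plan": [[[6,0,0,0],[0,0,-16,0],[0,0,-16,0],[3.6,-3.3,0,-8.5],[3.6,-3.3,0,-8.5],[3.6,-3.3,0,-8.5],[3.6,-3.3,0,-8.5],[3.6,-3.3,0,-8.5],[3.6,-3.3,0,-8.5],[3.6,-3.3,0,-8.5]]]}}

```text
time_s: 13.55
tcp_pos: [0.6732, 0.1064, 0.1005]
tcp_rot: [[0.255, 0.967, 0.003], [0.967, -0.255, 0.0], [0.001, 0.003, -1.0]]
ft_force: [0.2, 0.3, 0.7]
width: -0.0001
grasp_force: 0.0
```

Emit:
{"api": "apply_moves", "payload": {"plan": [[[3.6,-3.3,0,-8.5],[3.6,-3.3,0,-8.5],[3.6,-3.3,0,-8.5],[3.6,-3.3,0,-8.5],[3.6,-3.3,0,-8.5],[3.6,-3.3,0,-8.5],[3.6,-3.3,0,-8.5],[3.6,-3.3,0,-8.5],[3.6,-3.3,0,-8.5],[3.6,-3.3,0,-8.5]]]}}

```text
time_s: 14.55
tcp_pos: [0.6324, 0.1248, 0.1005]
tcp_rot: [[-0.941, 0.338, 0.003], [0.338, 0.941, 0.0], [-0.002, 0.001, -1.0]]
ft_force: [0.1, 0.3, -0.6]
width: 0.0001
grasp_force: 0.0
```

Emit:
{"api": "apply_moves", "payload": {"plan": [[[3.6,-3.3,0,-8.5],[3.6,-3.3,0,-8.5],[3.6,-3.3,0,-8.5],[3.6,-3.3,0,-8.5],[0,0,0,0],[0,0,0,0]]]}}

```text
time_s: 15.15
tcp_pos: [0.6167, 0.1136, 0.0998]
tcp_rot: [[-0.972, -0.236, 0.002], [-0.236, 0.972, 0.0], [-0.002, -0.0, -1.0]]
ft_force: [0.2, 0.1, 0.6]
width: -0.0001
grasp_force: 0.0
```

```bash
python3 rel.py
```

```text
t 15.15 tool-frame pos rel stud mm [19.9 25.5] yaw -166.4 w -256.4 z 0.0998 j6 -9.1 F [0.2 0.1 0.6] M [-0.01 -0.04  0.03]
```

```bash
python3 - <<'E'
from h import *
S=np.array([.642,.0935]);e=np.array([np.cos(np.radians(67.3)),np.sin(np.radians(67.3))])
for f,uv in(('d1.png',((180.5,297),(210,278.5))),('s1.png',((390,252),(368,239.5)))):
    C,_=load(f);print(f,'studtop',proj(C,[[*S,.082]]))
    for z in(.074,.079,.082,.085):print(z,proj(C,[[*(S+.033*e),z],[*(S-.033*e),z]]).round(1).tolist())
# wrist: stud vs tips
C,im=load('w1.png');print('w',proj(C,[[*S,.082]]))
for z in(.079,.082,.085):print(z,proj(C,[[*(S+.033*e),z],[*(S-.033*e),z]]).round(1).tolist())
m=cv2.resize(im[155:225,235:320],None,fx=8,fy=8,interpolation=cv2.INTER_CUBIC);cv2.imwrite('pics/w1z.png',m[:,:,::-1])
E
```

```text
d1.png studtop [[193.43820289 287.7515239 ]]
0.074 [[178.7, 300.9], [208.5, 281.4]]
0.079 [[178.3, 298.9], [208.3, 279.4]]
0.082 [[178.1, 297.7], [208.1, 278.3]]
0.085 [[177.9, 296.5], [208.0, 277.1]]
s1.png studtop [[379.03606058 243.91050269]]
0.074 [[390.8, 252.1], [366.7, 241.2]]
0.079 [[391.1, 250.5], [366.9, 239.5]]
0.082 [[391.3, 249.5], [367.1, 238.5]]
0.085 [[391.5, 248.4], [367.2, 237.5]]
w [[276.23975462 190.81972449]]
0.079 [[306.9, 164.9], [246.7, 214.2]]
0.082 [[307.2, 165.5], [246.4, 215.2]]
0.085 [[307.6, 166.1], [246.2, 216.3]]
```

Emit:
{"api": "apply_moves", "payload": {"plan": [[[0,0.5,16,0],[0,0,17,0],[0,0,0,0],[-3,0,0,0],[-2.4,0,0,0],[-3.8,1.8,0.1,8],[-3.8,1.8,0.1,8],[-3.8,1.8,0.1,8],[-3.8,1.8,0.1,8],[0,0,0,0]]]}}

```text
time_s: 16.15
tcp_pos: [0.6372, 0.123, 0.066]
tcp_rot: [[-0.95, 0.313, 0.002], [0.313, 0.95, 0.0], [-0.002, 0.001, -1.0]]
ft_force: [-0.6, 0.2, 0.7]
width: -0.0002
grasp_force: 0.0
```

```bash
python3 rel.py
```

```text
t 16.15 tool-frame pos rel stud mm [13.8 26.5] yaw 161.8 w 71.8 z 0.066 j6 23.5 F [-0.6  0.2  0.7] M [0.02 0.02 0.03]
```

The height is still uncertain by ±2 mm, about ±2 rad. I'll lift and take a closer oblique look to pin it down before the stop can be met.

Emit:
{"api": "apply_moves", "payload": {"plan": [[[6,0,0,0],[0,0,-18,0],[0,0,-18,0],[-15,-36,0,0],[-15,-40,0,0],[-20,-40,0,0],[0,0,0,0],[0,0,0,0],[0,0,0,0]]]}}

```text
time_s: 17.05
tcp_pos: [0.6407, -0.0004, 0.101]
tcp_rot: [[-0.95, 0.311, -0.0], [0.311, 0.95, 0.001], [0.0, 0.0, -1.0]]
ft_force: [0.0, 0.4, -0.5]
width: 0.0
grasp_force: 0.0
```

```bash
python3 rel.py; python3 - <<'E'
from h import *
C,im=snap('wrist','w4.png');S=[.642,.0935];u=proj(C,[[*S,.082]])[0];print(u)
x,y=int(u[0]),int(u[1]);x0=max(x-70,0);y0=max(y-50,0);print(x0,y0)
cv2.imwrite('pics/w4z.png',cv2.resize(im[y0:y0+100,x0:x0+140],None,fx=5.7,fy=5.7,interpolation=cv2.INTER_CUBIC)[:,:,::-1])
E
```

```text
t 17.05 tool-frame pos rel stud mm [-28.  -89.6] yaw 161.9 w 71.9 z 0.101 j6 12.3 F [ 0.   0.4 -0.5] M [0.02 0.02 0.01]
[459.11000375 201.32175286]
389 151
```

View pics/w4z.png

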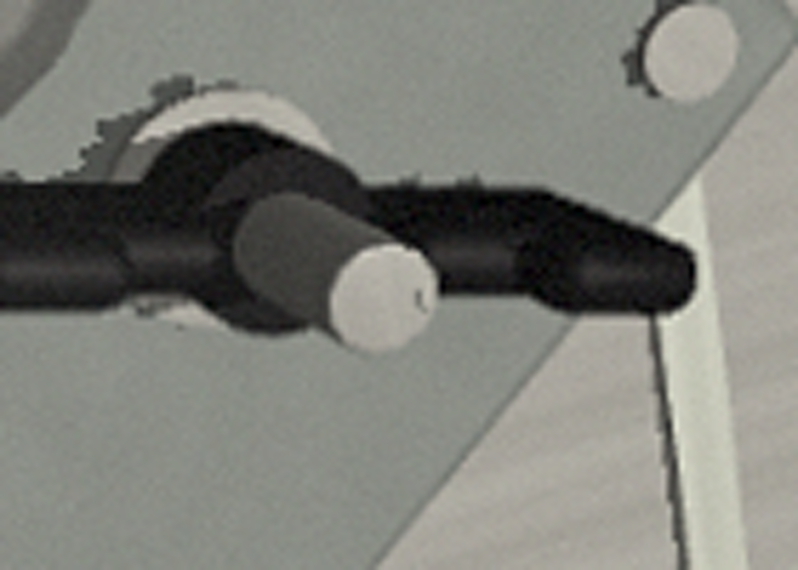

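Close view: stud top at zoom (384,298), wing tip's upper end at (694,275), and the top of the hub where the stud leaves it ≈(290,245). I'll solve for height relative to the stud top.

```bash
python3 - <<'E'
from h import *
C,im=load('w4.png')
px=lambda a,b:(389+a/5.7,151+b/5.7)
s=onz(C,px(384,298),.082)[:2];print('stud',s)
for z in(.070,.074,.076,.078,.080):
    p=onz(C,px(694,275),z)[:2]-s;print(z,np.linalg.norm(p)*1e3,np.degrees(np.arctan2(p[1],p[0])))
# washer (z=.044-.046) outer / hub top
E
```

```text
stud [0.64254059 0.09202887]
0.07 36.13660640023815 70.20609979790066
0.074 33.26676254762278 71.86822303172794
0.076 31.843755698637214 72.81123021032775
0.078 30.430180170800476 73.84214991256047
0.08 29.027413854812988 74.97310549002137
```

Wing top is at ≈74.4 mm (home is 74), so well under a turn remains, roughly 0.8–1.3 rad given the starting range. I'll go back and push in small checked steps.

Emit:
{"api": "apply_moves", "payload": {"plan": [[[20,40,0,0],[15,40,0,0],[14,36,0,0],[0,0,0,0],[0,0,18,0],[0,0,20,0],[0,0,0,0],[-3,0,0,0],[-2,0,0,0],[0,0,0,0]]]}}

```text
time_s: 18.1
tcp_pos: [0.6371, 0.1227, 0.0643]
tcp_rot: [[-0.95, 0.313, 0.002], [0.313, 0.95, 0.0], [-0.002, 0.001, -1.0]]
ft_force: [-0.3, -0.7, -1.1]
width: 0.0005
grasp_force: 0.0
```

```bash
python3 rel.py
```

```text
t 18.1 tool-frame pos rel stud mm [13.8 26.2] yaw 161.8 w 71.8 z 0.0643 j6 23.4 F [-0.3 -0.7 -1.1] M [-0.    0.01 -0.01]
```

Emit:
{"api": "apply_moves", "payload": {"plan": [[[-3.8,1.8,0.1,8],[-3.8,1.8,0.1,8],[-3.8,1.8,0.1,8],[-3.8,1.8,0.1,8],[0,0,0,0],[0,0,0,0]]]}}

```text
time_s: 18.7
tcp_pos: [0.6527, 0.1212, 0.0632]
tcp_rot: [[-0.642, 0.767, 0.001], [0.767, 0.642, -0.0], [-0.001, 0.001, -1.0]]
ft_force: [-0.3, 0.4, -0.1]
width: 0.0002
grasp_force: 0.0
```

Emit:
{"api": "apply_moves", "payload": {"plan": [[[-1,0.4,0,2],[-1,0.4,0,2],[-1,0.4,0,2],[0,0,0,0],[0,0,0,0]]]}}

```text
time_s: 19.2
tcp_pos: [0.655, 0.1198, 0.0628]
tcp_rot: [[-0.558, 0.83, 0.0], [0.83, 0.558, 0.0], [-0.0, 0.0, -1.0]]
ft_force: [-0.3, 0.0, 0.0]
width: -0.0004
grasp_force: 0.2
```

```bash
python3 rel.py
```

```text
t 19.2 tool-frame pos rel stud mm [14.6 25.4] yaw 123.9 w 33.9 z 0.0628 j6 60.9 F [-0.3  0.   0. ] M [ 0.13  0.01 -0.02]
```

Emit:
{"api": "apply_moves", "payload": {"plan": [[[-1,0.5,0,2],[-1,0.5,0,2],[-1,0.5,0,2],[0,0,0,0],[0,0,0,0]]]}}

```text
time_s: 19.7
tcp_pos: [0.6578, 0.1179, 0.0626]
tcp_rot: [[-0.467, 0.884, 0.0], [0.884, 0.467, -0.0], [-0.0, 0.0, -1.0]]
ft_force: [-0.6, 0.7, 0.5]
width: 0.0
grasp_force: 0.1
```

```bash
python3 rel.py
```

```text
t 19.7 tool-frame pos rel stud mm [14.2 25.4] yaw 117.9 w 27.9 z 0.0626 j6 66.8 F [-0.6  0.7  0.5] M [0.05 0.01 0.07]
```

Emit:
{"api": "apply_moves", "payload": {"plan": [[[-1,0.6,0,2],[-1,0.6,0,2],[-1,0.6,0,2],[0,0,0,0],[0,0,0,0]]]}}

```text
time_s: 20.2
tcp_pos: [0.6606, 0.1159, 0.0625]
tcp_rot: [[-0.372, 0.928, -0.0], [0.928, 0.372, -0.0], [-0.0, -0.0, -1.0]]
ft_force: [0.0, -0.2, -0.2]
width: 0.0002
grasp_force: 0.1
```

Emit:
{"api": "apply_moves", "payload": {"plan": [[[-1,0.6,0,2],[-1,0.6,0,2],[-1,0.6,0,2],[0,0,0,0],[0,0,0,0]]]}}

```text
time_s: 20.7
tcp_pos: [0.6634, 0.1138, 0.0625]
tcp_rot: [[-0.273, 0.962, -0.0], [0.962, 0.273, -0.0], [-0.0, -0.0, -1.0]]
ft_force: [-0.3, 0.9, -0.7]
width: 0.0002
grasp_force: 0.1
```

Emit:
{"api": "apply_moves", "payload": {"plan": [[[-1,0.5,0,2],[-1,0.5,0,2],[-1,0.5,0,2],[0,0,0,0],[0,0,0,0]]]}}

```text
time_s: 21.2
tcp_pos: [0.6657, 0.1113, 0.0625]
tcp_rot: [[-0.171, 0.985, 0.0], [0.985, 0.171, -0.0], [-0.0, 0.0, -1.0]]
ft_force: [-0.7, 0.1, -0.3]
width: -0.0004
grasp_force: 0.1
```

Emit:
{"api": "apply_moves", "payload": {"plan": [[[-1,0.5,0,2],[-1,0.5,0,2],[-1,0.5,0,2],[0,0,0,0],[0,0,0,0]]]}}

```text
time_s: 21.7
tcp_pos: [0.6676, 0.1085, 0.0626]
tcp_rot: [[-0.067, 0.998, 0.0], [0.998, 0.067, -0.0], [-0.0, 0.0, -1.0]]
ft_force: [-0.7, -0.7, -1.1]
width: -0.0002
grasp_force: 0.1
```

Emit:
{"api": "apply_moves", "payload": {"plan": [[[-1,0.5,0,2],[-1,0.5,0,2],[-1,0.5,0,2],[0,0,0,0],[0,0,0,0]]]}}

```text
time_s: 22.2
tcp_pos: [0.6692, 0.1055, 0.0626]
tcp_rot: [[0.038, 0.999, 0.0], [0.999, -0.038, -0.0], [-0.0, 0.0, -1.0]]
ft_force: [0.7, -0.2, -1.0]
width: 0.0003
grasp_force: 0.1
```

```bash
python3 rel.py; python3 - <<'E'
from h import *
snap('side','d5.png')
E
```

```text
t 22.2 tool-frame pos rel stud mm [13.1 26.7] yaw 87.8 w -2.2 z 0.0626 j6 95.7 F [ 0.7 -0.2 -1. ] M [ 0.1  -0.03 -0.02]
```

Emit:
{"api": "apply_moves", "payload": {"plan": [[[-0.9,0.5,0,2],[-0.9,0.5,0,2],[-0.9,0.5,0,2],[-0.9,0.5,0,2],[0,0,0,0],[0,0,0,0]]]}}

```text
time_s: 22.85
tcp_pos: [0.6709, 0.1017, 0.0626]
tcp_rot: [[0.177, 0.984, 0.0], [0.984, -0.177, -0.0], [-0.0, 0.0, -1.0]]
ft_force: [1.1, 1.1, -0.8]
width: -0.0003
grasp_force: 0.1
```

Emit:
{"api": "apply_moves", "payload": {"plan": [[[-0.9,0.5,0,2],[-0.9,0.5,0,2],[-0.9,0.5,0,2],[-0.9,0.5,0,2],[0,0,0,0],[0,0,0,0]]]}}

```text
time_s: 23.45
tcp_pos: [0.6719, 0.0978, 0.0625]
tcp_rot: [[0.312, 0.95, -0.0], [0.95, -0.312, -0.0], [-0.0, 0.0, -1.0]]
ft_force: [0.6, 0.0, 0.1]
width: 0.0001
grasp_force: 0.1
```

Emit:
{"api": "apply_moves", "payload": {"plan": [[[-0.9,0.5,0,2],[-0.9,0.5,0,2],[-0.9,0.5,0,2],[-0.9,0.5,0,2],[0,0,0,0],[0,0,0,0]]]}}

```text
time_s: 24.05
tcp_pos: [0.6725, 0.0937, 0.0626]
tcp_rot: [[0.441, 0.898, 0.0], [0.898, -0.441, -0.0], [-0.0, 0.0, -1.0]]
ft_force: [0.3, -0.0, -0.1]
width: 0.0002
grasp_force: 0.1
```

Emit:
{"api": "apply_moves", "payload": {"plan": [[[-0.9,0.5,0,2],[-0.9,0.5,0,2],[-0.9,0.5,0,2],[-0.9,0.5,0,2],[0,0,0,0],[0,0,0,0]]]}}

```text
time_s: 24.65
tcp_pos: [0.6725, 0.0896, 0.0625]
tcp_rot: [[0.561, 0.827, 0.0], [0.827, -0.561, -0.0], [-0.0, 0.0, -1.0]]
ft_force: [0.5, 0.1, -0.7]
width: -0.0001
grasp_force: 0.1
```

Emit:
{"api": "apply_moves", "payload": {"plan": [[[-0.9,0.5,0,2],[-0.9,0.5,0,2],[-0.9,0.5,0,2],[-0.9,0.5,0,2],[0,0,0,0],[0,0,0,0]]]}}

```text
time_s: 25.25
tcp_pos: [0.6719, 0.0855, 0.0626]
tcp_rot: [[0.671, 0.741, 0.0], [0.741, -0.671, -0.0], [-0.0, 0.0, -1.0]]
ft_force: [-0.6, 0.4, -0.0]
width: 0.0001
grasp_force: 0.1
```

```bash
python3 rel.py
```

```text
t 25.25 tool-frame pos rel stud mm [14.2 27.5] yaw 47.8 w -42.2 z 0.0626 j6 134.0 F [-0.6  0.4 -0. ] M [ 0.01 -0.04  0.01]
```

Emit:
{"api": "apply_moves", "payload": {"plan": [[[-0.9,0.4,0,2],[-0.9,0.4,0,2],[-0.9,0.5,0,2],[-0.9,0.5,0,2],[0,0,0,0],[0,0,0,0]]]}}

```text
time_s: 25.85
tcp_pos: [0.6707, 0.0817, 0.0626]
tcp_rot: [[0.768, 0.641, 0.0], [0.641, -0.768, -0.0], [0.0, 0.0, -1.0]]
ft_force: [0.7, -0.2, -1.0]
width: 0.0001
grasp_force: 0.2
```

Emit:
{"api": "apply_moves", "payload": {"plan": [[[-0.9,0.5,0,2],[-0.9,0.5,0,2],[-0.9,0.5,0,2],[-0.9,0.5,0,2],[0,0,0,0],[0,0,0,0]]]}}

```text
time_s: 26.45
tcp_pos: [0.6689, 0.078, 0.0625]
tcp_rot: [[0.85, 0.528, -0.0], [0.528, -0.85, -0.0], [-0.0, 0.0, -1.0]]
ft_force: [0.6, -0.4, 0.1]
width: -0.0002
grasp_force: 0.2
```

Emit:
{"api": "apply_moves", "payload": {"plan": [[[-0.9,0.5,0,2],[-0.9,0.5,0,2],[-0.9,0.5,0,2],[-0.9,0.5,0,2],[0,0,0,0],[0,0,0,0]]]}}

```text
time_s: 27.05
tcp_pos: [0.6667, 0.0745, 0.0625]
tcp_rot: [[0.915, 0.404, -0.0], [0.404, -0.915, -0.0], [-0.0, 0.0, -1.0]]
ft_force: [-0.1, -0.1, -0.6]
width: 0.0003
grasp_force: 0.2
```

Emit:
{"api": "apply_moves", "payload": {"plan": [[[-0.9,0.5,0,2],[-0.9,0.5,0,2],[-0.9,0.5,0,2],[-0.9,0.5,0,2],[0,0,0,0],[0,0,0,0]]]}}

```text
time_s: 27.65
tcp_pos: [0.664, 0.0713, 0.0625]
tcp_rot: [[0.962, 0.273, -0.0], [0.273, -0.962, -0.0], [-0.0, -0.0, -1.0]]
ft_force: [0.4, -0.1, -0.3]
width: 0.0001
grasp_force: 0.1
```

Emit:
{"api": "apply_moves", "payload": {"plan": [[[6,0,0,0],[0,0,-18,0],[0,0,-20,0],[3.6,-3.3,0,-8.5],[3.6,-3.3,0,-8.5],[3.6,-3.3,0,-8.5],[3.6,-3.3,0,-8.5],[3.6,-3.3,0,-8.5],[3.6,-3.3,0,-8.5],[3.6,-3.3,0,-8.5]]]}}

```text
time_s: 28.65
tcp_pos: [0.6737, 0.1059, 0.1005]
tcp_rot: [[0.248, 0.969, 0.0], [0.969, -0.248, 0.0], [0.0, -0.0, -1.0]]
ft_force: [0.5, -0.0, -1.2]
width: -0.0
grasp_force: 0.0
```

Emit:
{"api": "apply_moves", "payload": {"plan": [[[3.6,-3.3,0,-8.5],[3.6,-3.3,0,-8.5],[3.6,-3.3,0,-8.5],[3.6,-3.3,0,-8.5],[3.6,-3.3,0,-8.5],[3.6,-3.3,0,-8.5],[3.6,-3.3,0,-8.5],[3.6,-3.3,0,-8.5],[3.6,-3.3,0,-8.5],[3.6,-3.3,0,-8.5]]]}}

```text
time_s: 29.65
tcp_pos: [0.6328, 0.1239, 0.1005]
tcp_rot: [[-0.944, 0.331, -0.0], [0.331, 0.944, 0.0], [0.0, 0.0, -1.0]]
ft_force: [-0.1, 0.8, 0.6]
width: 0.0
grasp_force: 0.0
```

Emit:
{"api": "apply_moves", "payload": {"plan": [[[3.6,-3.3,0,-8.5],[3.6,-3.3,0,-8.5],[3.6,-3.3,0,-8.5],[3.6,-3.3,0,-8.5],[-15,-36,0,0],[-15,-40,0,0],[-20,-40,0,0],[0,0,0,0],[0,0,0,0]]]}}

```text
time_s: 30.55
tcp_pos: [0.6947, 0.0114, 0.1002]
tcp_rot: [[-0.969, -0.245, -0.0], [-0.245, 0.969, 0.0], [0.0, 0.0, -1.0]]
ft_force: [-0.2, 0.5, -0.7]
width: 0.0
grasp_force: 0.0
```

```bash
python3 rel.py; python3 - <<'E'
from h import *
C,im=snap('wrist','w5.png');S=[.6425,.092];u=proj(C,[[*S,.082]])[0];print(u)
x0,y0=389,151
cv2.imwrite('pics/w5z.png',cv2.resize(im[y0:y0+100,x0:x0+140],None,fx=5.7,fy=5.7,interpolation=cv2.INTER_CUBIC)[:,:,::-1])
E
```

```text
t 30.55 tool-frame pos rel stud mm [-31.  -92.5] yaw -165.8 w -255.8 z 0.1002 j6 -18.6 F [-0.2  0.5 -0.7] M [0.01 0.06 0.03]
[463.7763191  195.49165619]
```

View pics/w5z.png

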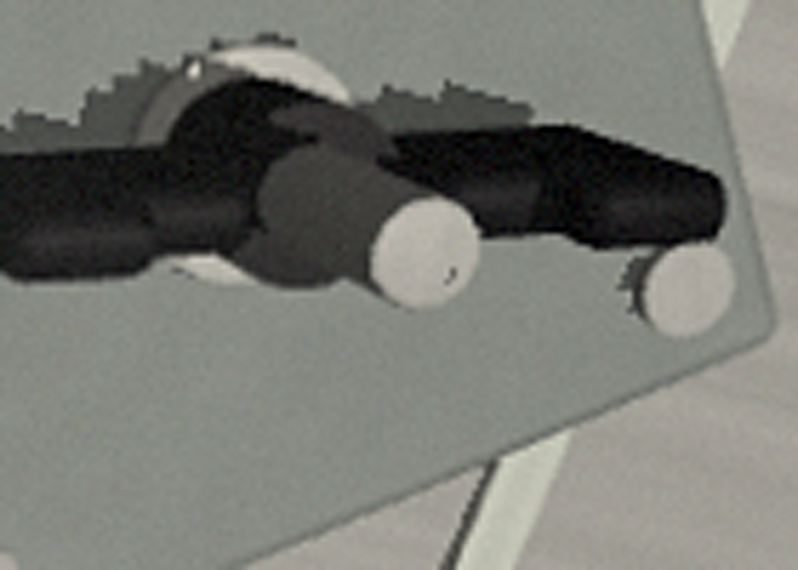

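The nut has turned with the finger and dropped: stud (425,252), tip (724,205). I'll solve the height again.

```bash
python3 - <<'E'
from h import *
px=lambda a,b:(389+a/5.7,151+b/5.7)
for f,s_,t_ in(('w4.png',(384,298),(694,275)),('w5.png',(425,252),(724,205))):
  C,im=load(f)
  s=onz(C,px(*s_),.082)[:2];print('stud',s)
  for z in(.070,.072,.074,.076,.078):
    p=onz(C,px(*t_),z)[:2]-s;print(z,np.linalg.norm(p)*1e3,np.degrees(np.arctan2(p[1],p[0])))
E
```

```text
stud [0.64254059 0.09202887]
0.07 36.13660640023815 70.20609979790066
0.072 34.69804036892669 71.00279443672126
0.074 33.26676254762278 71.86822303172794
0.076 31.843755698637214 72.81123021032775
0.078 30.430180170800476 73.84214991256047
stud [0.64239902 0.09184271]
0.07 34.77302488209833 106.68075565422701
0.072 33.34839512885861 107.55880003551809
0.074 31.932294892974742 108.51496310910872
0.076 30.52591125315169 109.5595442227897
0.078 29.130651550912077 110.70460082012687
```

Emit:
{"api": "apply_moves", "payload": {"plan": [[[20,40,0,0],[15,40,0,0],[15,38,0,0],[0,0,0,0],[0,0,18,0],[0,0,20,0],[0,0,0,0],[-2,0,0,0],[-2,0,0,0],[0,0,0,0]]]}}

```text
time_s: 31.6
tcp_pos: [0.6215, 0.1154, 0.0636]
tcp_rot: [[-0.969, -0.247, 0.002], [-0.247, 0.969, 0.0], [-0.002, -0.0, -1.0]]
ft_force: [0.5, -0.5, 0.2]
width: -0.0001
grasp_force: 0.0
```

```bash
sed -i 's/S=np.array.*/S=np.array([.6425,.092])/' rel.py; python3 rel.py
```

```text
t 31.6 tool-frame pos rel stud mm [14.6 27.9] yaw -165.7 w -255.7 z 0.0636 j6 -9.6 F [ 0.5 -0.5  0.2] M [-0.    0.    0.07]
```

Emit:
{"api": "apply_moves", "payload": {"plan": [[[-1,0.3,0,2],[-1,0.3,0,2],[-1,0.3,0,2],[-1,0.3,0,2],[-1,0.4,0,2],[0,0,0,0],[0,0,0,0]]]}}

```text
time_s: 32.3
tcp_pos: [0.625, 0.1177, 0.063]
tcp_rot: [[-0.997, -0.075, 0.0], [-0.075, 0.997, 0.0], [-0.0, 0.0, -1.0]]
ft_force: [-2.1, -0.2, 0.6]
width: -0.0001
grasp_force: 1.0
```

Emit:
{"api": "apply_moves", "payload": {"plan": [[[-1,0.5,0,2],[-1,0.5,0,2],[-1,0.5,0,2],[0,0,0,0],[0,0,0,0]]]}}

```text
time_s: 32.8
tcp_pos: [0.6251, 0.1191, 0.0624]
tcp_rot: [[-1.0, 0.029, -0.006], [0.029, 1.0, -0.001], [0.006, -0.001, -1.0]]
ft_force: [-6.7, -0.2, 4.5]
width: -0.0002
grasp_force: 3.5
```

```bash
python3 rel.py
```

```text
t 32.8 tool-frame pos rel stud mm [18.2 26.6] yaw 178.3 w 88.3 z 0.0624 j6 6.7 F [-6.7 -0.2  4.5] M [-0.06  1.4   0.05]
```

Firm stop met: the force rose to ≈7 N with the tool stalled. The total turn of ≈8.9 rad fits the height estimate. Backing off and lifting clear.

Emit:
{"api": "apply_moves", "payload": {"plan": [[[3,0,0,0],[3,0,0,0],[4,0,0,0],[0,0,0,0],[0,0,-20,0],[0,0,-30,0],[0,0,-40,0],[0,0,-40,0],[0,0,0,0],[0,0,0,0]]]}}

```text
time_s: 33.8
tcp_pos: [0.6194, 0.1198, 0.1943]
tcp_rot: [[-1.0, 0.03, 0.004], [0.03, 1.0, 0.0], [-0.004, 0.0, -1.0]]
ft_force: [-0.4, 0.7, -1.0]
width: 0.0
grasp_force: 0.0
```

```bash
python3 rel.py; python3 - <<'E'
from wing import *
C,im=snap('wrist','w6.png')
for z in(.07,.074):print(wing(C,im,S=(.6425,.092),z=z))
a,A=load('s1.png');b,B=snap('scene','s6.png')
for n,(x0,x1,y0,y1) in dict(dish=(150,215,208,248),pin=(298,330,245,272),cup=(395,430,208,250)).items():
    print(n,np.abs(A[y0:y1,x0:x1].astype(int)-B[y0:y1,x0:x1]).mean().round(1))
    f=lambda I:np.argwhere((I[y0:y1,x0:x1,0].astype(int)-I[y0:y1,x0:x1,2]>60) if n=='pin' else (I[y0:y1,x0:x1].min(2)>140)).mean(0)
    print(f(A),f(B))
E
```

```text
t 33.8 tool-frame pos rel stud mm [23.9 27.1] yaw 178.3 w 88.3 z 0.1943 j6 6.8 F [-0.4  0.7 -1. ] M [-0.01  0.02 -0.03]
(np.float64(84.54352921738042), np.float64(-32.49108882334129), np.float64(31.545988909600926), np.float64(3.699854231238529), 1103)
(np.float64(74.8977619796619), np.float64(-30.71079528304495), np.float64(35.16312381715513), np.float64(4.298529049738372), 1156)
dish 6.1
[31.75 38.  ] [19.52702703 31.32882883]
pin 33.9
[13.13541667 15.34375   ] [19.47826087 22.47826087]
cup 5.0
[nan nan] [nan nan]<stdin>:7: RuntimeWarning: Mean of empty slice.
  ret = um.true_divide(
```

```bash
python3 - <<'E'
from h import *
_,A=load('d1.png');_,B=snap('side','d6.png')
for I in(A,B):
    h=cv2.cvtColor(I,cv2.COLOR_RGB2HSV)[240:285,205:265];m=(h[...,0]<25)&(h[...,1]>120);print(m.sum(),np.argwhere(m).mean(0))
_,A=load('d1.png');print(np.abs(A[330:390,225:295].astype(int)-B[330:390,225:295]).mean(),np.abs(A[150:190,265:330].astype(int)-B[150:190,265:330]).mean(),np.abs(A[262:295,255:292].astype(int)-B[262:295,255:292]).mean())
E
```

```text
210 [21.0952381  27.43333333]
212 [21.18867925 27.65566038]
14.552777777777777 16.448461538461537 16.95031395031395
```

```bash
python3 -c "
from rig import job;print(job.job_done())"
```

```text
the job is handed in; nothing more can be done
None
```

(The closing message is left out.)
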